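# Draw the steriliser case cover down evenly with its four levers

### The job

Close the sterilising case by tightening the four teal clamp levers clockwise in two rounds, working crosswise: in each round do a lever and the one opposite it, then the other two. In the first round give each lever only about a sixth of a turn; in the second tighten each by feel until the cover sits firmly and evenly on its stops, snug but not forced, without letting the cover tip noticeably on the way. Leave everything else on the cart where it is and let go at the end.

Things in the scene. Friction and masses are not known exactly. Their poses are not given: they have to be found in the camera images.
- case: Stainless sterilising case fixed to the cart top, 180 x 180 x 60 mm. Origin: centre of its underside; z up. Under the cover a brass stop bush rings each stud; all four are level, their tops 64.4 to 67.6 mm above the origin, differing from case to case and hidden. Sprung black seal strips along the sides hold the cover about 5 mm above them.
- cover: Square aluminium cover plate of the case, 168 x 168 x 8 mm, 0.6 kg, loose on the four studs (2 mm play), small steel and red valve in its middle. Origin: centre of its underside; z up. It starts with its underside about 71 mm above the case origin; fully home it lies on the four brass stops. Each seal strip pushes up 0.6 N per mm.
- grip_a (a point): Lever A: its screw axis is at x +50, y +50 mm in the case's axes (A and C are one diagonal, B and D the other). A 12 mm wide teal arm runs level from the black hub to an upright teal post, 14 mm across, its axis 50 mm from the screw axis. This point: on the post's axis, 8 mm below its top, 24 mm above the arm. x points from the hub outwards along the arm, z up.
- knob_a (a joint): Turn of lever A, rad, growing clockwise from above (tightening); starts at 0 to 0.2, sinks 4 mm per rad, stays where left. The hub meets the cover at 0.4 to 0.75 and brings it onto its stop at 1.3 to 2.45, never known beforehand. Sideways push on the post to turn it: 2 to 4 N before the stop, then climbing 15 N per rad; snug at 6 to 8 N, overtight from 10 N.
- grip_b (a point): Lever B: its screw axis is at x +50, y -50 mm in the case's axes (A and C are one diagonal, B and D the other). A 12 mm wide teal arm runs level from the black hub to an upright teal post, 14 mm across, its axis 50 mm from the screw axis. This point: on the post's axis, 8 mm below its top, 24 mm above the arm. x points from the hub outwards along the arm, z up.
- knob_b (a joint): Turn of lever B, rad, growing clockwise from above (tightening); starts at 0 to 0.2, sinks 4 mm per rad, stays where left. The hub meets the cover at 0.4 to 0.75 and brings it onto its stop at 1.3 to 2.45, never known beforehand. Sideways push on the post to turn it: 2 to 4 N before the stop, then climbing 15 N per rad; snug at 6 to 8 N, overtight from 10 N.
- grip_c (a point): Lever C: its screw axis is at x -50, y -50 mm in the case's axes (A and C are one diagonal, B and D the other). A 12 mm wide teal arm runs level from the black hub to an upright teal post, 14 mm across, its axis 50 mm from the screw axis. This point: on the post's axis, 8 mm below its top, 24 mm above the arm. x points from the hub outwards along the arm, z up.
- knob_c (a joint): Turn of lever C, rad, growing clockwise from above (tightening); starts at 0 to 0.2, sinks 4 mm per rad, stays where left. The hub meets the cover at 0.4 to 0.75 and brings it onto its stop at 1.3 to 2.45, never known beforehand. Sideways push on the post to turn it: 2 to 4 N before the stop, then climbing 15 N per rad; snug at 6 to 8 N, overtight from 10 N.
- grip_d (a point): Lever D: its screw axis is at x -50, y +50 mm in the case's axes (A and C are one diagonal, B and D the other). A 12 mm wide teal arm runs level from the black hub to an upright teal post, 14 mm across, its axis 50 mm from the screw axis. This point: on the post's axis, 8 mm below its top, 24 mm above the arm. x points from the hub outwards along the arm, z up.
- knob_d (a joint): Turn of lever D, rad, growing clockwise from above (tightening); starts at 0 to 0.2, sinks 4 mm per rad, stays where left. The hub meets the cover at 0.4 to 0.75 and brings it onto its stop at 1.3 to 2.45, never known beforehand. Sideways push on the post to turn it: 2 to 4 N before the stop, then climbing 15 N per rad; snug at 6 to 8 N, overtight from 10 N.
- pill_bottle: Amber jar 44 mm across, 75 mm high; a bystander standing near the case. Origin: centre of its underside.
- syrup_bottle: Amber bottle 48 mm across, 85 mm high; a bystander standing near the case. Origin: centre of its underside.
- tape_roll: Paper tape roll 56 mm across, 25 mm high; a bystander standing near the case. Origin: centre of its underside.
- steel_cup: Small steel cup 52 mm across, 45 mm high; a bystander standing near the case. Origin: centre of its underside.
- spare_lever: Spare teal lever like the four others, lying loose on the cart top; a bystander standing near the case. Origin: centre of its underside.
- steel_tray: Empty steel tray 200 x 280 x 35 mm; a bystander standing near the case. Origin: centre of its underside.
- dressing_box: Pale green box 70 x 120 x 50 mm; a bystander standing near the case. Origin: centre of its underside.
Not all that is in view belongs to the job. Of the things that look like the cover, the middle-sized one is meant.

How it is judged:
By the outcome, as a careful person would: the job done as asked, in the order asked, and still so for the second after the job is handed in, with the robot touching nothing.
It also fails if it takes over 72 s, if anything falls off the work surface, if the arm or the gripper's body presses on something with over 40 N, if the wrist force passes 120 N, or if a joint passes its speed limit or range.

### The arm

A 6-joint arm with a two-finger parallel gripper is mounted at the origin on the work surface. World frame = base frame: x ahead of the robot, y to its left, z up, the work surface at z = 0. Lengths are in m, angles in degrees, forces in N, time in s.
With the tool pointing down it reaches from about 0.4 to 0.825 m from the base axis. Payload 7 kg.
Tool frame: the origin (TCP) lies on the centre line of the jaws, within the pads' length; the fingertips stand 19 mm ahead of it and the grasp point (between the pads) is the TCP (r.tip_extent is the distance from the TCP to the fingertips, in m); z points along the fingers, y is the line along which they close (so a half turn about z gives the same grasp; the last joint's range is limited). The gripper opens to 88 mm and grips with 3 to 60 N. Pads are 19 mm wide; open, the fingers measure 130 mm over their backs; the gripper's body (78 mm by 193 mm) begins 47 mm behind the grasp point.
Start: joints at [81.939, 20.546, 0.682, 0, -70.136, -16.507], TCP at [0.281, 0.614, 0.246] pointing down, gripper open.
Joint ranges: [-176.03, 176.03], [-82.01, 121.73], [-58.28, 71.71], [-173.87, 95.51], [-174.79, -0.11], [-173.66, 173.66]. Speed limits (degrees/s): [136.94, 136.94, 172.46, 180, 180, 180].

### API

Orientations are given as [roll, pitch, yaw] about the fixed x, y, z axes, in that order (R = Rz(yaw) Ry(pitch) Rx(roll)).
In Python, from plant import r gives the robot as it stands. The module is installed in compiled form; this text tells all that it offers.
- The arm moves only by the tool jog_arm, never from a script. Its argument "deltas" is a list that holds one entry, the list of rows, each a list of 5 numbers: the opening, from -1 (shut) to 1 (fully open), then the shift along the world's x, y, z in cm, then the turn about the world's z in rad. In form: [[[claw, dx, dy, dz, turn], ...]]. A call has 1 to 8 rows; each row shifts and turns the commanded pose from where the row before left it; what a row does not reach is not made up. A row lasts 1/8 s, in which the tool goes at most 62.5 mm and 10.7 degrees, less where a joint would pass 70% of its speed; a pose out of reach is approached as far as the arm can. A call with a gripper value outside its range is refused whole. The fingers move at their own pace and stop on an object; "force" is the grip in N (left out, the last holds). Time passes only in rows, so rows that do not move let the fingers close. It gives the time, the measured TCP pose, the force, the opening and the grip force at its end, in the units of the state.
- r.get_state(): the state, without advancing time (a new reading comes with each control period).
- r.capture(name): name is "scene" or "top" or "wrist"; returns the picture (400x640x3 uint8, blue, green, red); there is no depth.
- r.camera_info(name): a dict with "fx", "fy", "cx", "cy" (pixels), "view" (4x4, takes a point from world to camera coordinates). Camera axes: x right, y up, looking along -z (the intrinsics and any distortion apply to the point x, -y, -z); pixel columns grow to the right and rows downward; lengths in m; the calibration is good to about 2 mm. A picture is of the moment at which its call begins: read the wrist's pose just before it. camera_info takes no time and is no camera call; for the wrist camera it gives the pose at the moment of the call.
- r.close_job(): hands the job in; it is judged then, once.
The state is a dict: "time_s": time; "joints": joint angles; "qd": joint speeds; "joint_torque": joint torques, N m; "tcp_pos": TCP position; "eef_rot": TCP orientation; "contact_force": force on the tool from outside, world axes, zero at the start; "moment": the same for the moment, N m; "gripper_width": finger opening in m; "gripper_force": force on a finger pad.
Only numpy, scipy, OpenCV 4.12 (cv2) and the standard library are available. Lean on these libraries where they do the work, as an engineer would, in place of code of your own. Each camera call takes 0.05 s, during which the arm holds its last target. There are 200 camera calls.

## Working session

There is one attempt and no reset: what is moved stays moved. The work goes in short steps, Python scripts to look and compute and a tool call to move; the robot and the scene stay as the last step left them, time stands still between calls to the robot, and variables do not carry over. Pictures are saved under pics/ and viewed, at most 10 in all, crops included, and the job is handed in when it is done.

Besides the shell and the picture viewer there is one more tool, called after "Emit:" as a command line: name --argument value ..., lists and objects as JSON in quotes. jog_arm: Moves the arm, as the interface text tells. Its arguments: {"type":"object","properties":{"deltas":{"type":"array"},"force":{"type":"number"}},"required":["deltas"]}

```bash
mkdir -p pics; python3 - <<'E'
from plant import r
import cv2,numpy as np
s=r.get_state(); print({k:np.round(v,3).tolist() for k,v in s.items()})
for n in("scene","top"):
    im=r.capture(n); cv2.imwrite(f"pics/{n}0.png",im)
    c=r.camera_info(n); print(n,{k:(np.round(v,3).tolist() if not isinstance(v,str) else v) for k,v in c.items()})
E
```

```text
{'time_s': 0.0, 'joints': [81.938, 20.592, 0.634, -0.02, -70.136, -16.506], 'qd': [-0.07, 0.071, 0.024, 0.043, -0.074, 0.032], 'joint_torque': [0.001, -58.273, 29.306, 6.997, 0.007, -0.0], 'tcp_pos': [0.28, 0.613, 0.245], 'eef_rot': [179.905, -0.009, -24.575], 'contact_force': [0.086, -0.545, -0.192], 'moment': [0.002, 0.011, 0.059], 'gripper_force': 0.0, 'gripper_width': 0.088}
scene {'fx': 364.865, 'fy': 364.865, 'cx': 324.998, 'cy': 201.149, 'view': [[-0.24, 0.971, 0.021, 0.119], [-0.661, -0.179, 0.729, 0.251], [0.711, 0.161, 0.684, -1.426], [0.0, 0.0, 0.0, 1.0]]}
top {'fx': 386.253, 'fy': 386.253, 'cx': 316.544, 'cy': 195.378, 'view': [[0.084, -0.996, -0.005, -0.016], [0.973, 0.081, 0.215, -0.514], [-0.213, -0.023, 0.977, -1.097], [0.0, 0.0, 0.0, 1.0]]}
```

View pics/scene0.png

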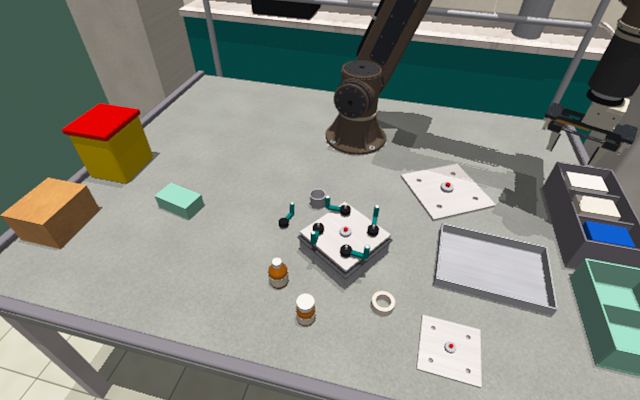

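View pics/top0.png

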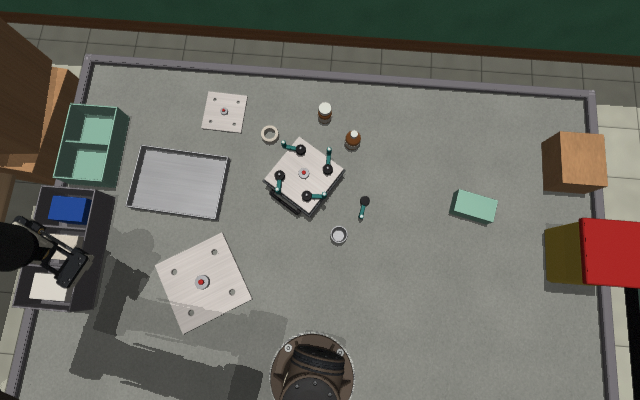

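The top view shows the case at (304,175) with four teal levers. The lookalike covers are the large plate at (203,282) and the small one at (224,112). The spare lever lies at (363,206). I'll choose the mid-sized cover on the case and check it in one close crop.

```bash
cat > h.py <<'E'
import numpy as np,cv2
from plant import r
def ray(n,uv,c=None):
    c=c or r.camera_info(n); V=np.array(c["view"]); R=V[:3,:3]; o=-R.T@V[:3,3]
    d=R.T@np.array([(uv[0]-c["cx"])/c["fx"],-(uv[1]-c["cy"])/c["fy"],-1.]); return o,d/np.linalg.norm(d)
def onz(n,uv,z,c=None):
    o,d=ray(n,uv,c); return o+d*(z-o[2])/d[2]
def proj(n,p,c=None):
    c=c or r.camera_info(n); V=np.array(c["view"]); q=V[:3,:3]@np.array(p)+V[:3,3]
    return np.array([c["cx"]+c["fx"]*q[0]/-q[2], c["cy"]-c["fy"]*q[1]/-q[2]])
def tri(a,b):
    (o1,d1),(o2,d2)=a,b; A=np.stack([d1,-d2],1); t=np.linalg.lstsq(A,o2-o1,rcond=None)[0]
    p,q=o1+d1*t[0],o2+d2*t[1]; return (p+q)/2,np.linalg.norm(p-q)
def teal(im):
    h=cv2.cvtColor(im,cv2.COLOR_BGR2HSV); return cv2.inRange(h,(80,110,40),(100,255,255))
E
python3 - <<'E'
from h import *
print([k for k in r.camera_info("top")])
t=cv2.imread("pics/top0.png");s=cv2.imread("pics/scene0.png")
a=cv2.resize(t[125:225,255:355],None,fx=4,fy=4,interpolation=cv2.INTER_CUBIC)
b=cv2.resize(s[190:290,295:395],None,fx=4,fy=4,interpolation=cv2.INTER_CUBIC)
cv2.imwrite("pics/crop1.png",np.hstack([a,b]))
for n,im,(x0,x1,y0,y1) in(("top",t,(255,355,125,225)),("scene",s,(295,395,190,290))):
    m=np.zeros(im.shape[:2],np.uint8); m[y0:y1,x0:x1]=teal(im)[y0:y1,x0:x1]
    k,l,st,ce=cv2.connectedComponentsWithStats(m)
    for i in range(1,k):
        if st[i,4]>5: print(n,st[i].tolist(),ce[i].round(1))
E
```

```text
['fx', 'fy', 'cx', 'cy', 'view']
top [282, 143, 3, 5, 6] [283.  144.8]
top [286, 145, 10, 5, 35] [290.3 147.1]
top [327, 153, 4, 12, 33] [328.1 158.4]
top [275, 180, 6, 14, 42] [278.4 185.2]
top [311, 194, 16, 5, 42] [317.7 196.1]
scene [325, 198, 16, 13, 93] [330.9 205.3]
scene [372, 208, 7, 17, 64] [375.1 215.5]
scene [311, 230, 9, 15, 77] [314.2 236.8]
scene [350, 248, 20, 12, 120] [360.4 253.6]
```

View pics/crop1.png

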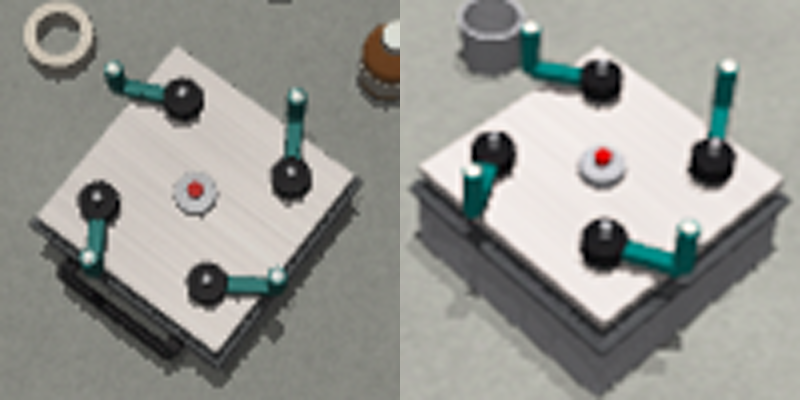

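The crop shows the mid-sized cover on the case, a valve in its middle and four levers. In the top view the post tops are at about (283.5,143), (329,149), (277,189.5) and (324.5,193.5). I'll triangulate them next.

```bash
python3 - <<'E'
from h import *
T=np.array([(114,70),(297,96),(89,257),(278,273)])/4+[255,125]-.375
S=(np.array([(688,226),(473,170),(728,64),(530,29)])-[400,0])/4+[295,190]-.375
HT=np.array([(183,100),(291,178),(99,202),(207,284)])/4+[255,125]-.375
HS=(np.array([(604,244),(493,156),(712,162),(601,81)])-[400,0])/4+[295,190]-.375
P=[];H=[]
for i,n in enumerate("1234"):
    p,e=tri(ray("top",T[i]),ray("scene",S[i])); h,f=tri(ray("top",HT[i]),ray("scene",HS[i]))
    print(n,"post",p.round(4),round(e,4),"hub",h.round(4),round(f,4),"len",np.linalg.norm((p-h)[:2]).round(4),"ang",np.degrees(np.arctan2(*(p-h)[1::-1])).round(1))
    H.append(h)
H=np.array(H);print("centre",H.mean(0).round(4)); 
d=H-H.mean(0); print(np.linalg.norm(d[:,:2],axis=1).round(4),np.degrees(np.arctan2(d[:,1],d[:,0])).round(1))
v,e=tri(ray("top",np.array((195,190))/4+[255-.375,125-.375]),ray("scene",np.array((202,157))/4+[295-.375,190-.375]));print("valve",v.round(4),e)
E
```

```text
1 post [0.6461 0.1343 0.1298] 0.0004 hub [0.6407 0.0855 0.0914] 0.0 len 0.0491 ang 83.7
2 post [0.637  0.0015 0.1307] 0.0 hub [0.5875 0.0012 0.091 ] 0.0003 len 0.0495 ang 0.4
3 post [0.5065 0.1376 0.1327] 0.0012 hub [0.5573 0.1395 0.0925] 0.0003 len 0.0509 ang -177.8
4 post [0.5062 0.0049 0.1316] 0.0005 hub [0.5028 0.0552 0.0925] 0.0 len 0.0504 ang -86.1
centre [0.5721 0.0704 0.0918]
[0.0703 0.0709 0.0707 0.0709] [  12.5  -77.5  102.  -167.7]
valve [0.572  0.0702 0.0931] 0.00017529450516981474
```

Every post length comes out at 49–51 mm and every hub radius at 70.7 mm, so the geometry checks. I'll move to hover over lever 1, the one with its hub at 12°.

Emit:
jog_arm --deltas '[[[-0.3, 3.05, -4, 0, -0.104], [-0.3, 3.05, -4, 0, -0.104], [-0.3, 3.05, -4, 0, -0.104], [-0.3, 3.05, -4, 0, -0.104], [-0.3, 3.05, -4, 0, -0.104], [-0.3, 3.05, -4, 0, -0.104], [-0.3, 3.05, -4, 0, -0.104], [-0.3, 3.05, -4, 0, -0.104]]]'

```text
time_s: 1.1
tcp_pos: [0.5253, 0.2924, 0.2453]
eef_rot: [180.0, -0.0, -72.4]
contact_force: [0.8, 1.0, 0.9]
gripper_width: 0.0309
gripper_force: 0.0
```

Emit:
jog_arm --deltas '[[[-0.3, 3.05, -4, -1.75, -0.104], [-0.3, 3.05, -4, -1.75, -0.104], [-0.3, 3.05, -4, -1.75, -0.104], [-0.3, 3.05, -4, -1.75, -0.104], [-0.3, 0, 0, 0, 0], [-0.3, 0, 0, 0, 0]]]'

```text
time_s: 1.85
tcp_pos: [0.6465, 0.1336, 0.1751]
eef_rot: [180.0, -0.0, -96.1]
contact_force: [0.4, 0.4, 0.9]
gripper_width: 0.0309
gripper_force: 0.0
```

```bash
python3 - <<'E'
from h import *
s=r.get_state(); print(s["time_s"],s["tcp_pos"].round(4) if hasattr(s["tcp_pos"],"round") else s["tcp_pos"],s["eef_rot"],s["contact_force"],s["moment"])
c=r.camera_info("wrist"); im=r.capture("wrist"); cv2.imwrite("pics/w1.png",im)
for n,p in dict(p1=(.6461,.1343,.13),p1f=(.6467,.1351,.13),h1=(.6412,.0854,.092),v=(.572,.0702,.093)).items(): print(n,proj("wrist",p,c).round(1))
E
```

```text
1.85 [0.6465 0.1336 0.1751] [ 1.79953846e+02 -2.44029551e-02 -9.60898654e+01] [0.44042924 0.4392198  0.88601181] [ 0.03081245 -0.12390872  0.02105976]
p1 [319.5 242.6]
p1f [318.7 243.9]
h1 [319.  151.9]
v [422.5 117.7]
```

View pics/w1.png

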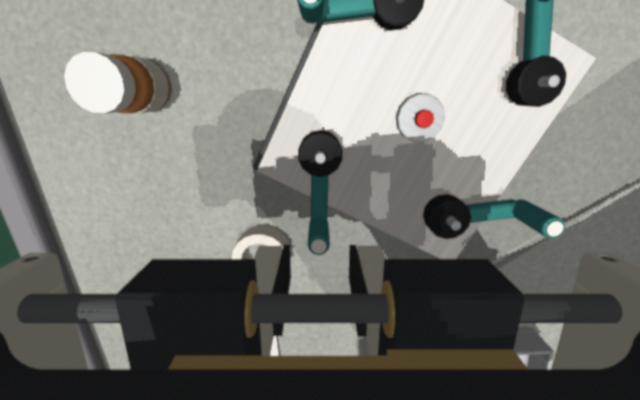

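The wrist view shows post 1 at (318,246), within about 1 mm of the prediction and centred between the fingers. I'll descend, grip, and compute the arcs.

Emit:
jog_arm --deltas '[[[-0.3, 0, 0.05, -1.7, 0], [-0.3, 0, 0, -1.7, 0], [-0.3, 0, 0, -1.7, 0], [-0.3, 0, 0, 0, 0], [-0.85, 0, 0, 0, 0], [-0.85, 0, 0, 0, 0], [-0.85, 0, 0, 0, 0]]]' --force 15

```text
time_s: 2.78
tcp_pos: [0.6472, 0.1345, 0.1253]
eef_rot: [-179.9, 0.0, -96.1]
contact_force: [1.1, -0.2, 0.3]
gripper_width: 0.0136
gripper_force: 15.0
```

```bash
cat >> h.py <<'E'
C=np.array([.5721,.0703]); HUB={i:C+.0707*np.array([np.cos(a),np.sin(a)]) for i,a in zip((1,2,3,4),np.radians((12.3,-77.7,102.3,192.3)))}
def arc(a0,dtot,n):
    a=np.radians(a0)-np.radians(dtot)*np.arange(n+1)/n; p=50*np.stack([np.cos(a),np.sin(a)],1)
    print(np.round(np.diff(p,axis=0)/10,2).tolist(),"dz",round(-.4*np.radians(dtot)/n,3),"turn",round(-np.radians(dtot)/n,4))
def feel(i):
    s=r.get_state(); p=np.array(s["tcp_pos"]); d=p[:2]-HUB[i]; a=np.arctan2(d[1],d[0]); t=np.array([np.sin(a),-np.cos(a)]); f=np.array(s["contact_force"])
    print(f"t{s['time_s']:.2f} lever{i} pos",p.round(4),"yaw",round(s["eef_rot"][2],1),"ang",np.degrees(a).round(1),"rad",np.hypot(*d).round(4),"push",round(-f[:2]@t,2),"radial",round(f[:2]@d/np.hypot(*d),2),"fz",f[2].round(1),"Mz",round(s["moment"][2],3),"w",round(s["gripper_width"],4),"gf",round(s["gripper_force"],1))
E
python3 - <<'E'
from h import *
feel(1)
for i,a in ((1,83.7),(4,-86.1),(2,.4),(3,-177.8)): print(i);arc(a,60,12)
E
```

```text
t2.77 lever1 pos [0.6472 0.1345 0.1253] yaw -96.1 ang 83.0 rad 0.0495 push -1.09 radial -0.1 fz 0.3 Mz -0.034 w 0.0136 gf 15.0
1
[[0.43, -0.07], [0.42, -0.1], [0.41, -0.14], [0.4, -0.18], [0.38, -0.21], [0.36, -0.24], [0.34, -0.27], [0.31, -0.3], [0.29, -0.33], [0.26, -0.35], [0.23, -0.37], [0.19, -0.39]] dz -0.035 turn -0.0873
4
[[-0.44, -0.01], [-0.44, 0.03], [-0.43, 0.07], [-0.42, 0.1], [-0.41, 0.14], [-0.4, 0.17], [-0.38, 0.21], [-0.36, 0.24], [-0.34, 0.27], [-0.32, 0.3], [-0.29, 0.33], [-0.26, 0.35]] dz -0.035 turn -0.0873
2
[[-0.02, -0.44], [-0.05, -0.43], [-0.09, -0.43], [-0.13, -0.42], [-0.16, -0.4], [-0.2, -0.39], [-0.23, -0.37], [-0.26, -0.35], [-0.29, -0.32], [-0.32, -0.3], [-0.34, -0.27], [-0.37, -0.24]] dz -0.035 turn -0.0873
3
[[0.0, 0.44], [0.04, 0.43], [0.08, 0.43], [0.12, 0.42], [0.15, 0.41], [0.19, 0.39], [0.22, 0.38], [0.25, 0.36], [0.28, 0.33], [0.31, 0.31], [0.34, 0.28], [0.36, 0.25]] dz -0.035 turn -0.0873
```

Emit:
jog_arm --deltas '[[[-0.85, 0.43, -0.07, -0.035, -0.0873], [-0.85, 0.42, -0.1, -0.035, -0.0873], [-0.85, 0.41, -0.14, -0.035, -0.0873], [-0.85, 0.4, -0.18, -0.035, -0.0873], [-0.85, 0.38, -0.21, -0.035, -0.0873], [-0.85, 0.36, -0.24, -0.035, -0.0873]]]'

```text
time_s: 3.52
tcp_pos: [0.6705, 0.1252, 0.123]
eef_rot: [180.0, 0.0, -126.2]
contact_force: [-2.7, 0.9, 2.4]
gripper_width: 0.0133
gripper_force: 15.0
```

```bash
python3 -c "
from h import *
feel(1)"
```

```text
t3.52 lever1 pos [0.6705 0.1252 0.123 ] yaw -126.2 ang 53.7 rad 0.0494 push 2.72 radial -0.85 fz 2.4 Mz 0.021 w 0.0133 gf 15.0
```

Emit:
jog_arm --deltas '[[[-0.85, 0.34, -0.27, -0.035, -0.0873], [-0.85, 0.31, -0.3, -0.035, -0.0873], [-0.85, 0.29, -0.33, -0.035, -0.0873], [-0.85, 0.26, -0.35, -0.035, -0.0873], [-0.85, 0.23, -0.37, -0.035, -0.0873], [-0.85, 0.19, -0.39, -0.035, -0.0873], [-0.85, 0, 0, 0, 0]]]'

```text
time_s: 4.4
tcp_pos: [0.6863, 0.1048, 0.1207]
eef_rot: [180.0, -0.0, -156.1]
contact_force: [-3.9, 0.8, 2.9]
gripper_width: 0.0137
gripper_force: 15.0
```

```bash
python3 -c "
from h import *
feel(1)"
```

```text
t4.40 lever1 pos [0.6863 0.1048 0.1207] yaw -156.1 ang 23.3 rad 0.0491 push 2.29 radial -3.23 fz 2.9 Mz -0.028 w 0.0137 gf 15.0
```

Emit:
jog_arm --deltas '[[[-0.3, 0, 0, 0, 0], [-0.3, 0, 0, 0, 0], [-0.3, 0, 0, 1.5, 0], [-0.3, 0, 0, 1.5, 0], [-0.3, 0, 0, 1.5, 0], [-0.3, -2.57, -1.42, 0, 0.175], [-0.3, -2.57, -1.42, 0, 0.175], [-0.3, -2.57, -1.42, 0, 0.175]]]'

```text
time_s: 5.4
tcp_pos: [0.6093, 0.062, 0.1665]
eef_rot: [-180.0, 0.1, -125.7]
contact_force: [0.4, -0.1, 0.7]
gripper_width: 0.0307
gripper_force: 0.0
```

Emit:
jog_arm --deltas '[[[-0.3, -2.57, -1.42, 0, 0.175], [-0.3, -2.57, -1.42, 0, 0.175], [-0.3, -2.57, -1.42, 0, 0.175], [-0.3, -2.57, -1.42, 0, 0.175], [-0.3, 0, 0, 0, 0], [-0.3, 0, 0, 0, 0]]]'

```text
time_s: 6.15
tcp_pos: [0.5078, 0.0057, 0.1665]
eef_rot: [-179.9, 0.0, -86.0]
contact_force: [0.0, -0.4, 0.1]
gripper_width: 0.0303
gripper_force: 0.0
```

```bash
python3 -c "
from h import *
feel(4); c=r.camera_info('wrist'); im=r.capture('wrist'); cv2.imwrite('pics/w4.png',im)
print(proj('wrist',(.5064,.0053,.131),c).round(1),HUB[4])
m=teal(im)
k,l,st,ce=cv2.connectedComponentsWithStats(m)
print([(st[i].tolist(),ce[i].round().tolist()) for i in range(1,k) if st[i,4]>150])"
```

```text
t6.15 lever4 pos [0.5078 0.0057 0.1665] yaw -86.0 ang -84.4 rad 0.0497 push -0.02 radial 0.45 fz 0.1 Mz 0.016 w 0.0303 gf 0.0
[321.  247.9] [0.50302288 0.05523875]
[([332, 39, 57, 26, 742], [358.0, 52.0]), ([86, 200, 95, 36, 1490], [135.0, 212.0]), ([315, 217, 20, 33, 449], [324.0, 231.0]), ([314, 254, 17, 22, 268], [322.0, 267.0]), ([78, 323, 34, 13, 200], [91.0, 326.0])]
```

Emit:
jog_arm --deltas '[[[-0.3, -0.1, 0, -1.4, 0], [-0.3, 0, 0, -1.4, 0], [-0.3, 0, 0, -1.4, 0], [-0.85, 0, 0, 0, 0], [-0.85, 0, 0, 0, 0], [-0.85, 0, 0, 0, 0]]]'

```text
time_s: 6.95
tcp_pos: [0.5057, 0.0054, 0.1235]
eef_rot: [180.0, 0.0, -85.9]
contact_force: [-1.2, -0.1, -0.4]
gripper_width: 0.0138
gripper_force: 15.0
```

```bash
python3 -c "
from h import *
feel(4)"
```

```text
t6.95 lever4 pos [0.5057 0.0054 0.1235] yaw -85.9 ang -87.0 rad 0.0499 push -1.2 radial 0.02 fz -0.4 Mz 0.025 w 0.0138 gf 15.0
```

Emit:
jog_arm --deltas '[[[-0.85, -0.44, -0.01, -0.035, -0.0873], [-0.85, -0.44, 0.03, -0.035, -0.0873], [-0.85, -0.43, 0.07, -0.035, -0.0873], [-0.85, -0.42, 0.1, -0.035, -0.0873], [-0.85, -0.41, 0.14, -0.035, -0.0873], [-0.85, -0.4, 0.17, -0.035, -0.0873]]]'

```text
time_s: 7.7
tcp_pos: [0.4807, 0.0106, 0.1216]
eef_rot: [-180.0, 0.0, -116.1]
contact_force: [-0.0, -0.2, -3.5]
gripper_width: 0.0132
gripper_force: 15.0
```

```bash
python3 -c "
from h import *
feel(4)"
```

```text
t7.70 lever4 pos [0.4807 0.0106 0.1216] yaw -116.1 ang -116.5 rad 0.05 push 0.08 radial 0.23 fz -3.5 Mz 0.148 w 0.0132 gf 15.0
```

Emit:
jog_arm --deltas '[[[-0.85, -0.38, 0.21, -0.035, -0.0873], [-0.85, -0.36, 0.24, -0.035, -0.0873], [-0.85, -0.34, 0.27, -0.035, -0.0873], [-0.85, -0.32, 0.3, -0.035, -0.0873], [-0.85, -0.29, 0.33, -0.035, -0.0873], [-0.85, -0.26, 0.35, -0.035, -0.0873], [-0.85, 0, 0, 0, 0]]]'

```text
time_s: 8.57
tcp_pos: [0.461, 0.0276, 0.1194]
eef_rot: [180.0, 0.0, -145.9]
contact_force: [-0.1, 1.1, -0.8]
gripper_width: 0.0137
gripper_force: 15.0
```

```bash
python3 -c "
from h import *
feel(4)"
```

```text
t8.57 lever4 pos [0.461  0.0276 0.1194] yaw -145.9 ang -146.7 rad 0.0503 push -1.0 radial -0.56 fz -0.8 Mz 0.09 w 0.0137 gf 15.0
```

Emit:
jog_arm --deltas '[[[-0.3, 0, 0, 0, 0], [-0.3, 0, 0, 0, 0], [-0.3, 0, 0, 1.55, 0], [-0.3, 0, 0, 1.55, 0], [-0.3, 0, 0, 1.55, 0], [-0.3, 1.175, -0.174, 0, 0.1702], [-0.3, 1.175, -0.174, 0, 0.1702], [-0.3, 1.175, -0.174, 0, 0.1702]]]'

```text
time_s: 9.57
tcp_pos: [0.4969, 0.0221, 0.1659]
eef_rot: [-180.0, 0.0, -116.3]
contact_force: [0.3, -0.3, -0.5]
gripper_width: 0.0308
gripper_force: 0.0
```

Emit:
jog_arm --deltas '[[[-0.3, 1.175, -0.174, 0, 0.1702], [-0.3, 1.175, -0.174, 0, 0.1702], [-0.3, 1.175, -0.174, 0, 0.1702], [-0.3, 1.175, -0.174, 0, 0.1702], [-0.3, 1.175, -0.174, 0, 0.1702], [-0.3, 1.175, -0.174, 0, 0.1702], [-0.3, 1.175, -0.174, 0, 0.1702], [-0.3, 1.175, -0.174, 0, 0.1702]]]'

```text
time_s: 10.58
tcp_pos: [0.5909, 0.0081, 0.1657]
eef_rot: [-180.0, -0.0, -38.3]
contact_force: [-0.5, -0.3, 0.1]
gripper_width: 0.0309
gripper_force: 0.0
```

Emit:
jog_arm --deltas '[[[-0.3, 1.175, -0.174, 0, 0.1702], [-0.3, 1.175, -0.174, 0, 0.1702], [-0.3, 1.175, -0.174, 0, 0.1702], [-0.3, 1.175, -0.174, 0, 0.1702], [-0.3, 0, 0, 0, 0], [-0.3, 0, 0, 0, 0]]]'

```text
time_s: 11.32
tcp_pos: [0.6369, 0.0013, 0.1655]
eef_rot: [180.0, 0.0, 0.1]
contact_force: [-0.4, -0.0, 0.5]
gripper_width: 0.0305
gripper_force: 0.0
```

```bash
python3 -c "
from h import *
feel(2)"
```

```text
t11.32 lever2 pos [0.6369 0.0013 0.1655] yaw 0.1 ang 0.1 rad 0.0498 push -0.01 radial -0.39 fz 0.5 Mz -0.035 w 0.0305 gf 0.0
```

Emit:
jog_arm --deltas '[[[-0.3, 0, 0, -1.4, 0], [-0.3, 0, 0, -1.4, 0], [-0.3, 0, 0, -1.35, 0], [-0.85, 0, 0, 0, 0], [-0.85, 0, 0, 0, 0], [-0.85, 0, 0, 0, 0]]]'

```text
time_s: 12.08
tcp_pos: [0.6375, 0.0017, 0.1244]
eef_rot: [-180.0, -0.0, 0.3]
contact_force: [0.5, 1.6, -2.0]
gripper_width: 0.0135
gripper_force: 15.0
```

```bash
python3 -c "
from h import *
feel(2)"
```

```text
t12.07 lever2 pos [0.6375 0.0017 0.1244] yaw 0.3 ang 0.6 rad 0.0503 push 1.59 radial 0.53 fz -2.0 Mz 0.022 w 0.0135 gf 15.0
```

Emit:
jog_arm --deltas '[[[-0.85, -0.02, -0.44, -0.035, -0.0873], [-0.85, -0.05, -0.43, -0.035, -0.0873], [-0.85, -0.09, -0.43, -0.035, -0.0873], [-0.85, -0.13, -0.42, -0.035, -0.0873], [-0.85, -0.16, -0.4, -0.035, -0.0873], [-0.85, -0.2, -0.39, -0.035, -0.0873]]]'

```text
time_s: 12.82
tcp_pos: [0.6306, -0.0233, 0.1221]
eef_rot: [-180.0, 0.0, -29.8]
contact_force: [-1.0, 3.5, -2.1]
gripper_width: 0.0133
gripper_force: 15.0
```

```bash
python3 -c "
from h import *
feel(2)"
```

```text
t12.82 lever2 pos [ 0.6306 -0.0233  0.1221] yaw -29.8 ang -29.4 rad 0.0499 push 2.55 radial -2.55 fz -2.1 Mz 0.007 w 0.0133 gf 15.0
```

Emit:
jog_arm --deltas '[[[-0.85, -0.23, -0.37, -0.035, -0.0873], [-0.85, -0.26, -0.35, -0.035, -0.0873], [-0.85, -0.29, -0.32, -0.035, -0.0873], [-0.85, -0.32, -0.3, -0.035, -0.0873], [-0.85, -0.34, -0.27, -0.035, -0.0873], [-0.85, -0.37, -0.24, -0.035, -0.0873], [-0.85, 0, 0, 0, 0]]]'

```text
time_s: 13.7
tcp_pos: [0.6121, -0.0416, 0.12]
eef_rot: [-180.0, 0.1, -59.7]
contact_force: [-2.1, 4.6, -2.5]
gripper_width: 0.0139
gripper_force: 15.0
```

```bash
python3 -c "
from h import *
feel(2)"
```

```text
t13.70 lever2 pos [ 0.6121 -0.0416  0.12  ] yaw -59.7 ang -59.7 rad 0.0495 push 0.54 radial -5.04 fz -2.5 Mz -0.0 w 0.0139 gf 15.0
```

Emit:
jog_arm --deltas '[[[-0.3, 0, 0, 0, 0], [-0.3, 0, 0, 0, 0], [-0.3, 0, 0, 1.5, 0], [-0.3, 0, 0, 1.5, 0], [-0.3, 0, 0, 1.55, 0], [-0.3, -1.5, 2.56, 0, 0.1543], [-0.3, -1.5, 2.56, 0, 0.1543], [-0.3, -1.5, 2.56, 0, 0.1543]]]'

```text
time_s: 14.7
tcp_pos: [0.5676, 0.0353, 0.1667]
eef_rot: [-179.9, -0.1, -32.9]
contact_force: [0.3, -0.3, 0.3]
gripper_width: 0.0307
gripper_force: 0.0
```

Emit:
jog_arm --deltas '[[[-0.3, -1.5, 2.56, 0, 0.1543], [-0.3, -1.5, 2.56, 0, 0.1543], [-0.3, -1.5, 2.56, 0, 0.1543], [-0.3, -1.5, 2.56, 0, 0.1543], [-0.3, 0, 0, 0, 0], [-0.3, 0, 0, 0, 0]]]'

```text
time_s: 15.45
tcp_pos: [0.508, 0.1371, 0.1663]
eef_rot: [-180.0, -0.1, 2.2]
contact_force: [0.2, -0.4, -0.1]
gripper_width: 0.031
gripper_force: 0.0
```

```bash
python3 -c "
from h import *
feel(3)"
```

```text
t15.45 lever3 pos [0.508  0.1371 0.1663] yaw 2.2 ang -177.3 rad 0.0491 push 0.41 radial -0.16 fz -0.1 Mz -0.041 w 0.031 gf 0.0
```

Emit:
jog_arm --deltas '[[[-0.3, -0.1, 0.05, -1.4, 0], [-0.3, 0, 0, -1.4, 0], [-0.3, 0, 0, -1.35, 0], [-0.85, 0, 0, 0, 0], [-0.85, 0, 0, 0, 0], [-0.85, 0, 0, 0, 0]]]'

```text
time_s: 16.2
tcp_pos: [0.5067, 0.1379, 0.1241]
eef_rot: [-180.0, -0.0, 2.2]
contact_force: [0.1, 1.9, -2.9]
gripper_width: 0.014
gripper_force: 15.0
```

```bash
python3 -c "
from h import *
feel(3)"
```

```text
t16.20 lever3 pos [0.5067 0.1379 0.1241] yaw 2.2 ang -178.3 rad 0.0503 push -1.91 radial -0.12 fz -2.9 Mz 0.023 w 0.014 gf 15.0
```

Emit:
jog_arm --deltas '[[[-0.85, 0, 0.44, -0.035, -0.0873], [-0.85, 0.04, 0.43, -0.035, -0.0873], [-0.85, 0.08, 0.43, -0.035, -0.0873], [-0.85, 0.12, 0.42, -0.035, -0.0873], [-0.85, 0.15, 0.41, -0.035, -0.0873], [-0.85, 0.19, 0.39, -0.035, -0.0873]]]'

```text
time_s: 16.95
tcp_pos: [0.5118, 0.1625, 0.122]
eef_rot: [180.0, 0.0, -28.0]
contact_force: [-4.0, 1.6, 0.3]
gripper_width: 0.0132
gripper_force: 15.0
```

```bash
python3 -c "
from h import *
feel(3)"
```

```text
t16.95 lever3 pos [0.5118 0.1625 0.122 ] yaw -28.0 ang 152.9 rad 0.0508 push 0.42 radial 4.28 fz 0.3 Mz 0.171 w 0.0132 gf 15.0
```

Emit:
jog_arm --deltas '[[[-0.85, 0.22, 0.38, -0.035, -0.0873], [-0.85, 0.25, 0.36, -0.035, -0.0873], [-0.85, 0.28, 0.33, -0.035, -0.0873], [-0.85, 0.31, 0.31, -0.035, -0.0873], [-0.85, 0.34, 0.28, -0.035, -0.0873], [-0.85, 0.36, 0.25, -0.035, -0.0873], [-0.85, 0, 0, 0, 0]]]'

```text
time_s: 17.82
tcp_pos: [0.5296, 0.1826, 0.1199]
eef_rot: [-180.0, 0.1, -57.9]
contact_force: [-4.4, 4.4, 0.4]
gripper_width: 0.0135
gripper_force: 15.0
```

```bash
python3 -c "
from h import *
feel(3)
for a in (23.3,-146.7,-59.7,122): arc(a,100,20)"
```

```text
t17.82 lever3 pos [0.5296 0.1826 0.1199] yaw -57.9 ang 122.4 rad 0.0512 push 1.36 radial 6.12 fz 0.4 Mz -0.004 w 0.0135 gf 15.0
[[0.15, -0.41], [0.12, -0.42], [0.08, -0.43], [0.04, -0.43], [0.01, -0.44], [-0.03, -0.44], [-0.07, -0.43], [-0.11, -0.42], [-0.14, -0.41], [-0.18, -0.4], [-0.21, -0.38], [-0.25, -0.36], [-0.28, -0.34], [-0.3, -0.31], [-0.33, -0.29], [-0.35, -0.26], [-0.37, -0.22], [-0.39, -0.19], [-0.41, -0.15], [-0.42, -0.12]] dz -0.035 turn -0.0873
[[-0.22, 0.37], [-0.19, 0.39], [-0.15, 0.41], [-0.12, 0.42], [-0.08, 0.43], [-0.04, 0.43], [-0.01, 0.44], [0.03, 0.44], [0.07, 0.43], [0.11, 0.42], [0.14, 0.41], [0.18, 0.4], [0.21, 0.38], [0.25, 0.36], [0.28, 0.34], [0.3, 0.31], [0.33, 0.29], [0.35, 0.26], [0.37, 0.22], [0.39, 0.19]] dz -0.035 turn -0.0873
[[-0.39, -0.2], [-0.4, -0.17], [-0.42, -0.13], [-0.43, -0.1], [-0.43, -0.06], [-0.44, -0.02], [-0.44, 0.02], [-0.43, 0.05], [-0.43, 0.09], [-0.42, 0.13], [-0.4, 0.16], [-0.39, 0.2], [-0.37, 0.23], [-0.35, 0.26], [-0.32, 0.29], [-0.3, 0.32], [-0.27, 0.34], [-0.24, 0.37], [-0.2, 0.39], [-0.17, 0.4]] dz -0.035 turn -0.0873
[[0.38, 0.21], [0.4, 0.18], [0.41, 0.15], [0.42, 0.11], [0.43, 0.07], [0.43, 0.03], [0.44, -0.0], [0.43, -0.04], [0.43, -0.08], [0.42, -0.12], [0.41, -0.15], [0.39, -0.19], [0.38, -0.22], [0.36, -0.25], [0.33, -0.28], [0.31, -0.31], [0.28, -0.34], [0.25, -0.36], [0.21, -0.38], [0.18, -0.4]] dz -0.035 turn -0.0873
```

Round 1 is done. For round 2 I'll cage each post loosely (18 mm opening), so that the pad push alone turns the lever and reads cleanly.

Emit:
jog_arm --deltas '[[[-0.3, 0, 0, 0, 0], [-0.3, 0, 0, 0, 0], [-0.3, 0, 0, 1.5, 0], [-0.3, 0, 0, 1.5, 0], [-0.3, 0, 0, 1.5, 0], [-0.3, 1.74, -0.86, 0, 0.1586], [-0.3, 1.74, -0.86, 0, 0.1586], [-0.3, 1.74, -0.86, 0, 0.1586]]]'

```text
time_s: 18.82
tcp_pos: [0.5831, 0.1558, 0.1661]
eef_rot: [-179.9, -0.0, -30.2]
contact_force: [-0.2, -0.5, 0.0]
gripper_width: 0.0308
gripper_force: 0.0
```

Emit:
jog_arm --deltas '[[[-0.3, 1.74, -0.86, 0, 0.1586], [-0.3, 1.74, -0.86, 0, 0.1586], [-0.3, 1.74, -0.86, 0, 0.1586], [-0.3, 1.74, -0.86, 0, 0.1586], [-0.3, 1.74, -0.86, 0, 0.1586], [-0.3, 1.74, -0.86, 0, 0.1586], [-0.3, 0, 0, 0, 0], [-0.3, 0, 0, 0, 0]]]'

```text
time_s: 19.82
tcp_pos: [0.6864, 0.1044, 0.1652]
eef_rot: [-180.0, -0.0, 23.8]
contact_force: [0.4, 0.6, -0.2]
gripper_width: 0.0308
gripper_force: 0.0
```

```bash
sed -i 's/print(f"t{s/print("Feff",round(-f[:2]@t+s["moment"][2]\/.05,2));print(f"t{s/' h.py; python3 -c "
from h import *
feel(1)
im=r.capture('top'); cv2.imwrite('pics/top2.png',cv2.resize(im[125:225,255:355],None,fx=5,fy=5,interpolation=cv2.INTER_CUBIC))"
```

```text
Feff -0.09
t19.82 lever1 pos [0.6864 0.1044 0.1652] yaw 23.8 ang 22.9 rad 0.0491 push 0.43 radial 0.59 fz -0.2 Mz -0.026 w 0.0308 gf 0.0
```

Emit:
jog_arm --deltas '[[[-0.3, 0, 0, -1.5, 0], [-0.3, 0, 0, -1.5, 0], [-0.3, 0, 0, -1.45, 0], [-0.59, 0, 0, 0, 0], [-0.59, 0, 0, 0, 0]]]'

```text
time_s: 20.5
tcp_pos: [0.6869, 0.1044, 0.1203]
eef_rot: [180.0, 0.0, 24.0]
contact_force: [-0.4, -1.0, -0.5]
gripper_width: 0.0196
gripper_force: 0.0
```

```bash
python3 -c "
from h import *
feel(1)"
```

```text
Feff -0.43
t20.50 lever1 pos [0.6869 0.1044 0.1203] yaw 24.0 ang 22.6 rad 0.0496 push -0.79 radial -0.71 fz -0.5 Mz 0.018 w 0.0196 gf 0.0
```

Emit:
jog_arm --deltas '[[[-0.59, 0.15, -0.41, -0.035, -0.0873], [-0.59, 0.12, -0.42, -0.035, -0.0873], [-0.59, 0.08, -0.43, -0.035, -0.0873]]]'

```text
time_s: 20.88
tcp_pos: [0.6902, 0.0926, 0.1197]
eef_rot: [-179.9, -0.0, 8.8]
contact_force: [-1.9, 3.4, -0.5]
gripper_width: 0.0182
gripper_force: 2.1
```

```bash
python3 -c "
from h import *
feel(1)"
```

```text
Feff 3.89
t20.88 lever1 pos [0.6902 0.0926 0.1197] yaw 8.8 ang 8.4 rad 0.0496 push 3.62 radial -1.37 fz -0.5 Mz 0.013 w 0.0182 gf 2.1
```

Emit:
jog_arm --deltas '[[[-0.59, 0.04, -0.43, -0.035, -0.0873], [-0.59, 0.01, -0.44, -0.035, -0.0873]]]'

```text
time_s: 21.12
tcp_pos: [0.6906, 0.084, 0.119]
eef_rot: [-179.9, -0.0, -1.2]
contact_force: [-2.9, 4.6, -0.9]
gripper_width: 0.0182
gripper_force: 2.1
```

```bash
python3 -c "
from h import *
feel(1)"
```

```text
Feff 4.82
t21.12 lever1 pos [0.6906 0.084  0.119 ] yaw -1.2 ang -1.6 rad 0.0494 push 4.48 radial -3.05 fz -0.9 Mz 0.017 w 0.0182 gf 2.1
```

Emit:
jog_arm --deltas '[[[-0.59, -0.03, -0.44, -0.035, -0.0873]]]'

```text
time_s: 21.25
tcp_pos: [0.6902, 0.0796, 0.1186]
eef_rot: [-179.9, -0.0, -6.2]
contact_force: [-2.2, 4.8, 0.5]
gripper_width: 0.0184
gripper_force: 2.1
```

```bash
python3 -c "
from h import *
feel(1)"
```

```text
Feff 5.14
t21.25 lever1 pos [0.6902 0.0796 0.1186] yaw -6.2 ang -6.7 rad 0.0494 push 4.46 radial -2.75 fz 0.5 Mz 0.034 w 0.0184 gf 2.1
```

Emit:
jog_arm --deltas '[[[-0.59, -0.04, -0.22, -0.018, -0.044], [-0.59, 0, 0, 0, 0]]]'

```text
time_s: 21.5
tcp_pos: [0.6899, 0.0772, 0.1184]
eef_rot: [-179.9, -0.0, -8.5]
contact_force: [-2.5, 5.0, -0.1]
gripper_width: 0.0179
gripper_force: 1.8
```

```bash
python3 -c "
from h import *
feel(1)"
```

```text
Feff 4.55
t21.50 lever1 pos [0.6899 0.0772 0.1184] yaw -8.5 ang -9.5 rad 0.0494 push 4.47 radial -3.31 fz -0.1 Mz 0.004 w 0.0179 gf 1.8
```

Emit:
jog_arm --deltas '[[[-0.59, -0.07, -0.43, -0.035, -0.0873], [-0.59, -0.11, -0.42, -0.035, -0.0873]]]'

```text
time_s: 21.75
tcp_pos: [0.6884, 0.0689, 0.1177]
eef_rot: [-179.9, -0.0, -18.6]
contact_force: [-1.5, 4.8, 0.0]
gripper_width: 0.0177
gripper_force: 2.2
```

```bash
python3 -c "
from h import *
feel(1)"
```

```text
Feff 4.35
t21.75 lever1 pos [0.6884 0.0689 0.1177] yaw -18.6 ang -19.3 rad 0.05 push 4.06 radial -2.97 fz 0.0 Mz 0.015 w 0.0177 gf 2.2
```

Emit:
jog_arm --deltas '[[[-0.59, -0.14, -0.41, -0.035, -0.0873], [-0.59, -0.18, -0.4, -0.035, -0.0873]]]'

```text
time_s: 22.0
tcp_pos: [0.6855, 0.0609, 0.1171]
eef_rot: [-179.9, -0.0, -28.6]
contact_force: [-1.4, 6.2, -0.5]
gripper_width: 0.0184
gripper_force: 2.5
```

```bash
python3 -c "
from h import *
feel(1)"
```

```text
Feff 5.54
t22.00 lever1 pos [0.6855 0.0609 0.1171] yaw -28.6 ang -28.9 rad 0.0506 push 4.76 radial -4.27 fz -0.5 Mz 0.039 w 0.0184 gf 2.5
```

Emit:
jog_arm --deltas '[[[-0.59, -0.23, -0.37, -0.035, -0.0873]]]'

```text
time_s: 22.12
tcp_pos: [0.6834, 0.0575, 0.1168]
eef_rot: [-179.9, -0.0, -33.6]
contact_force: [-0.9, 7.4, -0.5]
gripper_width: 0.0176
gripper_force: 2.9
```

```bash
python3 -c "
from h import *
feel(1)"
```

```text
Feff 6.94
t22.12 lever1 pos [0.6834 0.0575 0.1168] yaw -33.6 ang -33.5 rad 0.0506 push 5.67 radial -4.88 fz -0.5 Mz 0.063 w 0.0176 gf 2.9
```

Emit:
jog_arm --deltas '[[[-0.59, -0.13, -0.18, -0.018, -0.044]]]'

```text
time_s: 22.25
tcp_pos: [0.6822, 0.0558, 0.1167]
eef_rot: [-179.8, -0.0, -36.1]
contact_force: [-0.2, 9.4, 0.9]
gripper_width: 0.0178
gripper_force: 3.1
```

```bash
python3 -c "
from h import *
feel(1)"
```

```text
Feff 8.53
t22.25 lever1 pos [0.6822 0.0558 0.1167] yaw -36.1 ang -35.8 rad 0.0505 push 7.5 radial -5.68 fz 0.9 Mz 0.052 w 0.0178 gf 3.1
```

Emit:
jog_arm --deltas '[[[-0.59, 0, 0, 0, 0]]]'

```text
time_s: 22.38
tcp_pos: [0.6822, 0.0557, 0.1167]
eef_rot: [-179.8, -0.0, -36.0]
contact_force: [0.2, 5.1, -1.3]
gripper_width: 0.0183
gripper_force: 2.4
```

```bash
python3 -c "
from h import *
feel(1)"
```

```text
Feff 5.51
t22.38 lever1 pos [0.6822 0.0557 0.1167] yaw -36.0 ang -35.8 rad 0.0506 push 4.25 radial -2.82 fz -1.3 Mz 0.063 w 0.0183 gf 2.4
```

Emit:
jog_arm --deltas '[[[-0.59, 0, 0, 0, 0]]]'

```text
time_s: 22.5
tcp_pos: [0.6822, 0.0557, 0.1167]
eef_rot: [-179.9, -0.0, -36.0]
contact_force: [-0.8, 6.5, 0.9]
gripper_width: 0.0181
gripper_force: 2.3
```

```bash
python3 -c "
from h import *
feel(1)"
```

```text
Feff 5.38
t22.50 lever1 pos [0.6822 0.0557 0.1167] yaw -36.0 ang -35.8 rad 0.0506 push 4.82 radial -4.47 fz 0.9 Mz 0.028 w 0.0181 gf 2.3
```

Emit:
jog_arm --deltas '[[[-0.59, -0.03, -0.04, -0.004, -0.01]]]'

```text
time_s: 22.62
tcp_pos: [0.682, 0.0555, 0.1167]
eef_rot: [-179.8, -0.0, -36.6]
contact_force: [-0.4, 7.0, 0.2]
gripper_width: 0.0181
gripper_force: 2.9
```

```bash
python3 -c "
from h import *
feel(1)"
```

```text
Feff 6.21
t22.62 lever1 pos [0.682  0.0555 0.1167] yaw -36.6 ang -36.1 rad 0.0506 push 5.48 radial -4.45 fz 0.2 Mz 0.037 w 0.0181 gf 2.9
```

Emit:
jog_arm --deltas '[[[-0.59, -0.03, -0.04, -0.004, -0.01]]]'

```text
time_s: 22.75
tcp_pos: [0.6818, 0.0553, 0.1167]
eef_rot: [-179.8, -0.0, -37.2]
contact_force: [-0.0, 7.5, -0.3]
gripper_width: 0.0181
gripper_force: 3.1
```

```bash
python3 -c "
from h import *
feel(1)"
```

```text
Feff 6.81
t22.75 lever1 pos [0.6818 0.0553 0.1167] yaw -37.2 ang -36.5 rad 0.0506 push 6.01 radial -4.48 fz -0.3 Mz 0.04 w 0.0181 gf 3.1
```

Emit:
jog_arm --deltas '[[[-0.59, -0.06, -0.08, -0.008, -0.02]]]'

```text
time_s: 22.88
tcp_pos: [0.6813, 0.0546, 0.1166]
eef_rot: [-179.8, -0.0, -38.3]
contact_force: [0.1, 8.2, -1.0]
gripper_width: 0.0181
gripper_force: 3.2
```

```bash
python3 -c "
from h import *
feel(1)"
```

```text
Feff 8.02
t22.88 lever1 pos [0.6813 0.0546 0.1166] yaw -38.3 ang -37.4 rad 0.0506 push 6.57 radial -4.94 fz -1.0 Mz 0.073 w 0.0181 gf 3.2
```

Emit:
jog_arm --deltas '[[[-0.3, 0, 0, 0, 0], [-0.3, 0, 0, 0, 0], [-0.3, 0, 0, 1.65, 0], [-0.3, 0, 0, 1.6, 0], [-0.3, 0, 0, 1.6, 0], [-0.3, -2.75, -0.34, 0, 0.1566], [-0.3, -2.75, -0.34, 0, 0.1566], [-0.3, -2.75, -0.34, 0, 0.1566]]]'

```text
time_s: 23.88
tcp_pos: [0.5972, 0.0425, 0.1656]
eef_rot: [-180.0, -0.1, -11.2]
contact_force: [-0.8, 0.1, 0.2]
gripper_width: 0.0306
gripper_force: 0.0
```

Emit:
jog_arm --deltas '[[[-0.3, -2.75, -0.34, 0, 0.1566], [-0.3, -2.75, -0.34, 0, 0.1566], [-0.3, -2.75, -0.34, 0, 0.1566], [-0.3, -2.75, -0.34, 0, 0.1566], [-0.3, -2.75, -0.34, 0, 0.1566], [-0.3, 0, 0, 0, 0], [-0.3, 0, 0, 0, 0]]]'

```text
time_s: 24.75
tcp_pos: [0.4611, 0.0259, 0.1655]
eef_rot: [180.0, -0.1, 33.3]
contact_force: [-0.3, 0.2, -0.3]
gripper_width: 0.0306
gripper_force: 0.0
```

```bash
python3 -c "
from h import *
feel(4)"
```

```text
Feff -0.01
t24.75 lever4 pos [0.4611 0.0259 0.1655] yaw 33.3 ang -145.0 rad 0.0512 push -0.38 radial 0.11 fz -0.3 Mz 0.019 w 0.0306 gf 0.0
```

Emit:
jog_arm --deltas '[[[-0.3, 0, 0.15, -1.55, 0], [-0.3, 0, 0, -1.55, 0], [-0.3, 0, 0, -1.5, 0], [-0.59, 0, 0, 0, 0], [-0.59, 0, 0, 0, 0]]]'

```text
time_s: 25.38
tcp_pos: [0.461, 0.0272, 0.1189]
eef_rot: [180.0, -0.0, 33.4]
contact_force: [-0.2, -0.4, -0.2]
gripper_width: 0.0195
gripper_force: 0.0
```

```bash
python3 -c "
from h import *
feel(4)"
```

```text
Feff -0.63
t25.38 lever4 pos [0.461  0.0272 0.1189] yaw 33.4 ang -146.3 rad 0.0505 push 0.2 radial 0.33 fz -0.2 Mz -0.042 w 0.0195 gf 0.0
```

Emit:
jog_arm --deltas '[[[-0.59, -0.22, 0.37, -0.035, -0.0873], [-0.59, -0.19, 0.39, -0.035, -0.0873], [-0.59, -0.15, 0.41, -0.035, -0.0873]]]'

```text
time_s: 25.75
tcp_pos: [0.4553, 0.0387, 0.1182]
eef_rot: [180.0, -0.1, 18.2]
contact_force: [2.2, -2.8, -1.1]
gripper_width: 0.0179
gripper_force: 1.7
```

```bash
python3 -c "
from h import *
feel(4)"
```

```text
Feff 2.46
t25.75 lever4 pos [0.4553 0.0387 0.1182] yaw 18.2 ang -160.9 rad 0.0505 push 3.33 radial -1.13 fz -1.1 Mz -0.043 w 0.0179 gf 1.7
```

Emit:
jog_arm --deltas '[[[-0.59, -0.12, 0.42, -0.035, -0.0873], [-0.59, -0.08, 0.43, -0.035, -0.0873]]]'

```text
time_s: 26.0
tcp_pos: [0.453, 0.0471, 0.1175]
eef_rot: [180.0, -0.0, 8.2]
contact_force: [0.9, -3.8, 0.1]
gripper_width: 0.018
gripper_force: 1.8
```

```bash
sed -i 's/print("Feff",/print("G",round(2*s["gripper_force"]-.14*f[:2]@d\/np.hypot(*d),2),"Feff",/' h.py; python3 -c "
from h import *
feel(4)"
```

```text
G 3.62 Feff 3.61
t26.00 lever4 pos [0.453  0.0471 0.1175] yaw 8.2 ang -170.7 rad 0.0507 push 3.91 radial -0.29 fz 0.1 Mz -0.015 w 0.018 gf 1.8
```

Emit:
jog_arm --deltas '[[[-0.59, -0.04, 0.43, -0.035, -0.0873]]]'

```text
time_s: 26.12
tcp_pos: [0.4524, 0.0512, 0.1171]
eef_rot: [180.0, -0.0, 3.2]
contact_force: [-0.4, -4.1, 0.3]
gripper_width: 0.0176
gripper_force: 1.8
```

```bash
python3 -c "
from h import *
feel(4)"
```

```text
G 3.57 Feff 3.31
t26.12 lever4 pos [0.4524 0.0512 0.1171] yaw 3.2 ang -175.5 rad 0.0508 push 4.03 radial 0.71 fz 0.3 Mz -0.036 w 0.0176 gf 1.8
```

Emit:
jog_arm --deltas '[[[-0.59, -0.01, 0.44, -0.035, -0.0873], [-0.59, 0.03, 0.44, -0.035, -0.0873]]]'

```text
time_s: 26.38
tcp_pos: [0.4523, 0.0599, 0.1163]
eef_rot: [180.0, 0.0, -6.8]
contact_force: [-1.0, -3.5, 2.3]
gripper_width: 0.0182
gripper_force: 1.9
```

```bash
python3 -c "
from h import *
feel(4)"
```

```text
G 3.76 Feff 4.37
t26.38 lever4 pos [0.4523 0.0599 0.1163] yaw -6.8 ang 174.7 rad 0.0509 push 3.62 radial 0.71 fz 2.3 Mz 0.037 w 0.0182 gf 1.9
```

Emit:
jog_arm --deltas '[[[-0.59, 0.07, 0.43, -0.035, -0.0873]]]'

```text
time_s: 26.5
tcp_pos: [0.4528, 0.0641, 0.1159]
eef_rot: [179.9, 0.0, -11.8]
contact_force: [-2.8, -4.6, 2.0]
gripper_width: 0.0177
gripper_force: 2.0
```

```bash
python3 -c "
from h import *
feel(4)"
```

```text
G 3.73 Feff 4.49
t26.50 lever4 pos [0.4528 0.0641 0.1159] yaw -11.8 ang 170.0 rad 0.051 push 5.04 radial 1.93 fz 2.0 Mz -0.028 w 0.0177 gf 2.0
```

Emit:
jog_arm --deltas '[[[-0.59, 0.12, 0.42, -0.035, -0.0873]]]'

```text
time_s: 26.62
tcp_pos: [0.4538, 0.0682, 0.1155]
eef_rot: [179.9, 0.0, -16.8]
contact_force: [-2.5, -3.5, 3.1]
gripper_width: 0.0179
gripper_force: 2.1
```

```bash
python3 -c "
from h import *
feel(4)"
```

```text
G 3.99 Feff 2.62
t26.62 lever4 pos [0.4538 0.0682 0.1155] yaw -16.8 ang 165.2 rad 0.0509 push 4.0 radial 1.57 fz 3.1 Mz -0.069 w 0.0179 gf 2.1
```

Emit:
jog_arm --deltas '[[[-0.59, 0.16, 0.4, -0.035, -0.0873]]]'

```text
time_s: 26.75
tcp_pos: [0.4551, 0.0721, 0.115]
eef_rot: [179.9, 0.1, -21.8]
contact_force: [-3.9, -3.2, 2.4]
gripper_width: 0.0181
gripper_force: 2.2
```

```bash
python3 -c "
from h import *
feel(4)"
```

```text
G 4.08 Feff 3.01
t26.75 lever4 pos [0.4551 0.0721 0.115 ] yaw -21.8 ang 160.6 rad 0.0508 push 4.29 radial 2.65 fz 2.4 Mz -0.064 w 0.0181 gf 2.2
```

Emit:
jog_arm --deltas '[[[-0.59, 0.16, 0.41, -0.03, -0.0873]]]'

```text
time_s: 26.88
tcp_pos: [0.4566, 0.0762, 0.1147]
eef_rot: [179.9, 0.1, -26.8]
contact_force: [-2.8, -2.8, 3.1]
gripper_width: 0.018
gripper_force: 2.3
```

```bash
python3 -c "
from h import *
feel(4)"
```

```text
G 4.41 Feff 3.56
t26.88 lever4 pos [0.4566 0.0762 0.1147] yaw -26.8 ang 155.7 rad 0.0509 push 3.7 radial 1.39 fz 3.1 Mz -0.007 w 0.018 gf 2.3
```

Emit:
jog_arm --deltas '[[[-0.59, 0.2, 0.4, -0.03, -0.0873]]]'

```text
time_s: 27.0
tcp_pos: [0.4585, 0.0801, 0.1143]
eef_rot: [179.9, 0.1, -31.8]
contact_force: [-3.7, -2.5, 3.0]
gripper_width: 0.0178
gripper_force: 2.6
```

```bash
python3 -c "
from h import *
feel(4)"
```

```text
G 4.91 Feff 3.97
t27.00 lever4 pos [0.4585 0.0801 0.1143] yaw -31.8 ang 150.8 rad 0.051 push 3.97 radial 1.96 fz 3.0 Mz 0.0 w 0.0178 gf 2.6
```

Emit:
jog_arm --deltas '[[[-0.59, 0.22, 0.39, -0.03, -0.0873]]]'

```text
time_s: 27.12
tcp_pos: [0.4606, 0.0838, 0.114]
eef_rot: [179.8, 0.0, -36.8]
contact_force: [-4.0, -5.4, 3.8]
gripper_width: 0.018
gripper_force: 3.2
```

```bash
python3 -c "
from h import *
feel(4)"
```

```text
G 6.38 Feff 7.43
t27.12 lever4 pos [0.4606 0.0838 0.114 ] yaw -36.8 ang 146.1 rad 0.0512 push 6.72 radial 0.34 fz 3.8 Mz 0.036 w 0.018 gf 3.2
```

Emit:
jog_arm --deltas '[[[-0.59, 0.12, 0.18, -0.015, -0.04]]]'

```text
time_s: 27.25
tcp_pos: [0.4617, 0.0855, 0.1139]
eef_rot: [179.8, 0.0, -39.1]
contact_force: [-5.6, -5.8, 4.6]
gripper_width: 0.018
gripper_force: 3.5
```

```bash
python3 -c "
from h import *
feel(4)"
```

```text
G 6.93 Feff 7.73
t27.25 lever4 pos [0.4617 0.0855 0.1139] yaw -39.1 ang 143.8 rad 0.0512 push 7.98 radial 1.08 fz 4.6 Mz -0.012 w 0.018 gf 3.5
```

Emit:
jog_arm --deltas '[[[-0.3, 0, 0, 0, 0], [-0.3, 0, 0, 0, 0], [-0.3, 0, 0, 1.7, 0], [-0.3, 0, 0, 1.7, 0], [-0.3, 0, 0, 1.7, 0], [-0.3, 2.51, -2.12, 0, -0.06], [-0.3, 2.51, -2.12, 0, -0.06], [-0.3, 2.51, -2.12, 0, -0.06]]]'

```text
time_s: 28.25
tcp_pos: [0.5395, 0.0227, 0.1651]
eef_rot: [-179.9, -0.0, -49.3]
contact_force: [0.3, -0.1, 0.1]
gripper_width: 0.0305
gripper_force: 0.0
```

Emit:
jog_arm --deltas '[[[-0.3, 2.51, -2.12, 0, -0.06], [-0.3, 2.51, -2.12, 0, -0.06], [-0.3, 2.51, -2.12, 0, -0.06], [-0.3, 0, 0, 0, 0], [-0.3, 0, 0, 0, 0]]]'

```text
time_s: 28.88
tcp_pos: [0.6133, -0.0405, 0.1644]
eef_rot: [180.0, 0.0, -59.5]
contact_force: [-0.0, 0.1, -0.3]
gripper_width: 0.031
gripper_force: 0.0
```

```bash
python3 -c "
from h import *
feel(2)"
```

```text
G 0.02 Feff -0.33
t28.88 lever2 pos [ 0.6133 -0.0405  0.1644] yaw -59.5 ang -57.9 rad 0.0492 push 0.03 radial -0.14 fz -0.3 Mz -0.018 w 0.031 gf 0.0
```

Emit:
jog_arm --deltas '[[[-0.3, -0.1, -0.1, -1.5, 0], [-0.3, 0, 0, -1.5, 0], [-0.3, 0, 0, -1.45, 0], [-0.59, 0, 0, 0, 0], [-0.59, 0, 0, 0, 0]]]'

```text
time_s: 29.5
tcp_pos: [0.6128, -0.0415, 0.1201]
eef_rot: [180.0, -0.0, -59.5]
contact_force: [-0.6, -0.5, 0.1]
gripper_width: 0.0195
gripper_force: 0.0
```

Emit:
jog_arm --deltas '[[[-0.59, -0.39, -0.2, -0.035, -0.0873], [-0.59, -0.4, -0.17, -0.035, -0.0873], [-0.59, -0.42, -0.13, -0.035, -0.0873]]]'

```text
time_s: 29.88
tcp_pos: [0.6019, -0.046, 0.1198]
eef_rot: [-179.8, -0.0, -74.7]
contact_force: [2.7, 1.8, -3.1]
gripper_width: 0.0179
gripper_force: 1.7
```

```bash
python3 -c "
from h import *
feel(2)"
```

```text
G 3.53 Feff 2.31
t29.88 lever2 pos [ 0.6019 -0.046   0.1198] yaw -74.7 ang -72.7 rad 0.0495 push 3.11 radial -0.94 fz -3.1 Mz -0.04 w 0.0179 gf 1.7
```

Emit:
jog_arm --deltas '[[[-0.59, -0.43, -0.1, -0.035, -0.0873], [-0.59, -0.43, -0.06, -0.035, -0.0873]]]'

```text
time_s: 30.12
tcp_pos: [0.5933, -0.0477, 0.1191]
eef_rot: [-179.8, 0.0, -84.7]
contact_force: [3.9, 1.0, -2.1]
gripper_width: 0.0179
gripper_force: 1.7
```

```bash
python3 -c "
from h import *
feel(2)"
```

```text
G 3.54 Feff 4.65
t30.12 lever2 pos [ 0.5933 -0.0477  0.1191] yaw -84.7 ang -82.8 rad 0.0493 push 4.04 radial -0.52 fz -2.1 Mz 0.03 w 0.0179 gf 1.7
```

Emit:
jog_arm --deltas '[[[-0.59, -0.44, -0.02, -0.035, -0.0873]]]'

```text
time_s: 30.25
tcp_pos: [0.589, -0.048, 0.1189]
eef_rot: [-179.8, 0.0, -89.7]
contact_force: [2.9, 0.4, -2.2]
gripper_width: 0.0181
gripper_force: 1.8
```

```bash
python3 -c "
from h import *
feel(2)"
```

```text
G 3.63 Feff 3.19
t30.25 lever2 pos [ 0.589  -0.048   0.1189] yaw -89.7 ang -87.8 rad 0.0493 push 2.95 radial -0.26 fz -2.2 Mz 0.012 w 0.0181 gf 1.8
```

Emit:
jog_arm --deltas '[[[-0.59, -0.44, 0.02, -0.035, -0.0873], [-0.59, -0.43, 0.05, -0.035, -0.0873]]]'

```text
time_s: 30.5
tcp_pos: [0.5802, -0.0475, 0.1182]
eef_rot: [-179.8, 0.1, -99.7]
contact_force: [3.9, -0.6, -2.6]
gripper_width: 0.0179
gripper_force: 1.8
```

```bash
python3 -c "
from h import *
feel(2)"
```

```text
G 3.64 Feff 3.1
t30.50 lever2 pos [ 0.5802 -0.0475  0.1182] yaw -99.7 ang -98.1 rad 0.0492 push 3.94 radial 0.01 fz -2.6 Mz -0.042 w 0.0179 gf 1.8
```

Emit:
jog_arm --deltas '[[[-0.59, -0.43, 0.09, -0.035, -0.0873]]]'

```text
time_s: 30.62
tcp_pos: [0.5759, -0.0467, 0.1178]
eef_rot: [-179.8, 0.1, -104.7]
contact_force: [3.5, -1.7, -2.8]
gripper_width: 0.018
gripper_force: 1.9
```

```bash
python3 -c "
from h import *
feel(2)"
```

```text
G 3.61 Feff 3.96
t30.62 lever2 pos [ 0.5759 -0.0467  0.1178] yaw -104.7 ang -103.2 rad 0.0492 push 3.83 radial 0.82 fz -2.8 Mz 0.007 w 0.018 gf 1.9
```

Emit:
jog_arm --deltas '[[[-0.59, -0.42, 0.12, -0.04, -0.0873]]]'

```text
time_s: 30.75
tcp_pos: [0.5716, -0.0455, 0.1174]
eef_rot: [-179.8, 0.1, -109.7]
contact_force: [3.9, -2.0, -2.0]
gripper_width: 0.0181
gripper_force: 1.8
```

```bash
python3 -c "
from h import *
feel(2)"
```

```text
G 3.55 Feff 3.88
t30.75 lever2 pos [ 0.5716 -0.0455  0.1174] yaw -109.7 ang -108.4 rad 0.0493 push 4.3 radial 0.63 fz -2.0 Mz -0.021 w 0.0181 gf 1.8
```

Emit:
jog_arm --deltas '[[[-0.59, -0.41, 0.15, -0.04, -0.0873]]]'

```text
time_s: 30.88
tcp_pos: [0.5675, -0.0441, 0.117]
eef_rot: [-179.8, 0.1, -114.7]
contact_force: [3.2, -1.4, -2.0]
gripper_width: 0.018
gripper_force: 1.9
```

```bash
python3 -c "
from h import *
feel(2)"
```

```text
G 3.84 Feff 2.05
t30.88 lever2 pos [ 0.5675 -0.0441  0.117 ] yaw -114.7 ang -113.5 rad 0.0494 push 3.45 radial 0.02 fz -2.0 Mz -0.07 w 0.018 gf 1.9
```

Emit:
jog_arm --deltas '[[[-0.59, -0.4, 0.18, -0.04, -0.0873]]]'

```text
time_s: 31.0
tcp_pos: [0.5638, -0.0423, 0.1168]
eef_rot: [-179.8, 0.1, -119.7]
contact_force: [5.0, -2.2, -2.0]
gripper_width: 0.0184
gripper_force: 2.5
```

```bash
python3 -c "
from h import *
feel(2)"
```

```text
G 5.15 Feff 5.24
t31.00 lever2 pos [ 0.5638 -0.0423  0.1168] yaw -119.7 ang -118.2 rad 0.0494 push 5.41 radial -0.42 fz -2.0 Mz -0.008 w 0.0184 gf 2.5
```

Emit:
jog_arm --deltas '[[[-0.59, -0.38, 0.21, -0.04, -0.0873]]]'

```text
time_s: 31.12
tcp_pos: [0.5605, -0.0402, 0.1166]
eef_rot: [-179.8, 0.2, -124.7]
contact_force: [6.0, -3.2, -0.7]
gripper_width: 0.0179
gripper_force: 3.3
```

```bash
python3 -c "
from h import *
feel(2)"
```

```text
G 6.71 Feff 6.55
t31.12 lever2 pos [ 0.5605 -0.0402  0.1166] yaw -124.7 ang -122.8 rad 0.0493 push 6.79 radial -0.61 fz -0.7 Mz -0.012 w 0.0179 gf 3.3
```

Emit:
jog_arm --deltas '[[[-0.59, -0.08, 0.05, -0.01, -0.015]]]'

```text
time_s: 31.25
tcp_pos: [0.5596, -0.0397, 0.1166]
eef_rot: [-179.8, 0.2, -125.5]
contact_force: [5.5, -3.9, -2.2]
gripper_width: 0.0183
gripper_force: 3.1
```

```bash
python3 -c "
from h import *
feel(2)"
```

```text
G 6.25 Feff 5.84
t31.25 lever2 pos [ 0.5596 -0.0397  0.1166] yaw -125.5 ang -124.0 rad 0.0494 push 6.77 radial 0.18 fz -2.2 Mz -0.047 w 0.0183 gf 3.1
```

Emit:
jog_arm --deltas '[[[-0.59, -0.12, 0.08, -0.01, -0.03]]]'

```text
time_s: 31.38
tcp_pos: [0.5588, -0.0391, 0.1166]
eef_rot: [-179.8, 0.2, -127.2]
contact_force: [5.8, -3.9, -1.9]
gripper_width: 0.018
gripper_force: 3.6
```

```bash
python3 -c "
from h import *
feel(2)"
```

```text
G 7.23 Feff 6.42
t31.38 lever2 pos [ 0.5588 -0.0391  0.1166] yaw -127.2 ang -125.2 rad 0.0493 push 7.0 radial -0.14 fz -1.9 Mz -0.029 w 0.018 gf 3.6
```

Emit:
jog_arm --deltas '[[[-0.3, 0, 0, 0, 0], [-0.3, 0, 0, 0, 0], [-0.3, 0, 0, 1.65, 0], [-0.3, 0, 0, 1.6, 0], [-0.3, 0, 0, 1.6, 0], [-0.3, -0.37, 2.78, 0, 0.1512], [-0.3, -0.37, 2.78, 0, 0.1512], [-0.3, -0.37, 2.78, 0, 0.1512]]]'

```text
time_s: 32.38
tcp_pos: [0.5453, 0.0454, 0.1648]
eef_rot: [-179.9, 0.0, -100.9]
contact_force: [-0.4, -0.1, -0.2]
gripper_width: 0.0307
gripper_force: 0.0
```

Emit:
jog_arm --deltas '[[[-0.3, -0.37, 2.78, 0, 0.1512], [-0.3, -0.37, 2.78, 0, 0.1512], [-0.3, -0.37, 2.78, 0, 0.1512], [-0.3, -0.37, 2.78, 0, 0.1512], [-0.3, -0.37, 2.78, 0, 0.1512], [-0.3, 0, 0, 0, 0], [-0.3, 0, 0, 0, 0]]]'

```text
time_s: 33.25
tcp_pos: [0.5267, 0.1834, 0.1641]
eef_rot: [-180.0, 0.0, -57.9]
contact_force: [0.4, -0.2, -0.4]
gripper_width: 0.0308
gripper_force: 0.0
```

```bash
python3 -c "
from h import *
feel(3)"
```

```text
G 0.05 Feff -0.94
t33.25 lever3 pos [0.5267 0.1834 0.1641] yaw -57.9 ang 124.5 rad 0.0535 push -0.19 radial -0.35 fz -0.4 Mz -0.037 w 0.0308 gf 0.0
```

Emit:
jog_arm --deltas '[[[-0.3, 0.3, -0.1, -1.5, 0], [-0.3, 0, 0, -1.5, 0], [-0.3, 0, 0, -1.45, 0], [-0.59, 0, 0, 0, 0], [-0.59, 0, 0, 0, 0]]]'

```text
time_s: 33.88
tcp_pos: [0.5299, 0.1826, 0.119]
eef_rot: [180.0, -0.0, -57.8]
contact_force: [0.2, -0.7, -0.2]
gripper_width: 0.0191
gripper_force: 0.0
```

Emit:
jog_arm --deltas '[[[-0.59, 0.38, 0.21, -0.035, -0.0873], [-0.59, 0.4, 0.18, -0.035, -0.0873], [-0.59, 0.41, 0.15, -0.035, -0.0873]]]'

```text
time_s: 34.25
tcp_pos: [0.541, 0.1878, 0.1184]
eef_rot: [179.9, 0.0, -73.0]
contact_force: [-3.6, -0.6, 0.5]
gripper_width: 0.0181
gripper_force: 1.7
```

```bash
python3 -c "
from h import *
feel(3)"
```

```text
G 3.37 Feff 4.53
t34.25 lever3 pos [0.541  0.1878 0.1184] yaw -73.0 ang 108.3 rad 0.051 push 3.61 radial 0.61 fz 0.5 Mz 0.046 w 0.0181 gf 1.7
```

Emit:
jog_arm --deltas '[[[-0.59, 0.42, 0.11, -0.035, -0.0873], [-0.59, 0.43, 0.07, -0.035, -0.0873]]]'

```text
time_s: 34.5
tcp_pos: [0.5496, 0.1899, 0.1177]
eef_rot: [180.0, 0.0, -83.0]
contact_force: [-3.7, 0.6, 0.6]
gripper_width: 0.0179
gripper_force: 1.8
```

```bash
python3 -c "
from h import *
feel(3)"
```

```text
G 3.43 Feff 3.46
t34.50 lever3 pos [0.5496 0.1899 0.1177] yaw -83.0 ang 98.4 rad 0.0511 push 3.56 radial 1.17 fz 0.6 Mz -0.005 w 0.0179 gf 1.8
```

Emit:
jog_arm --deltas '[[[-0.59, 0.43, 0.03, -0.035, -0.0873]]]'

```text
time_s: 34.62
tcp_pos: [0.5539, 0.1903, 0.1174]
eef_rot: [180.0, 0.0, -88.0]
contact_force: [-3.7, 0.6, 0.2]
gripper_width: 0.0179
gripper_force: 1.8
```

```bash
python3 -c "
from h import *
feel(3)"
```

```text
G 3.54 Feff 3.22
t34.62 lever3 pos [0.5539 0.1903 0.1174] yaw -88.0 ang 93.5 rad 0.051 push 3.67 radial 0.81 fz 0.2 Mz -0.022 w 0.0179 gf 1.8
```

Emit:
jog_arm --deltas '[[[-0.59, 0.44, 0, -0.035, -0.0873], [-0.59, 0.43, -0.04, -0.035, -0.0873]]]'

```text
time_s: 34.88
tcp_pos: [0.5628, 0.1901, 0.1167]
eef_rot: [180.0, 0.0, -98.0]
contact_force: [-2.9, 1.1, 0.8]
gripper_width: 0.018
gripper_force: 1.8
```

```bash
python3 -c "
from h import *
feel(3)"
```

```text
G 3.53 Feff 3.71
t34.88 lever3 pos [0.5628 0.1901 0.1167] yaw -98.0 ang 83.6 rad 0.0511 push 3.05 radial 0.72 fz 0.8 Mz 0.033 w 0.018 gf 1.8
```

Emit:
jog_arm --deltas '[[[-0.59, 0.43, -0.08, -0.035, -0.0873]]]'

```text
time_s: 35.0
tcp_pos: [0.5671, 0.1894, 0.1164]
eef_rot: [180.0, 0.0, -103.0]
contact_force: [-4.1, 1.8, 0.4]
gripper_width: 0.0179
gripper_force: 1.8
```

```bash
python3 -c "
from h import *
feel(3)"
```

```text
G 3.56 Feff 4.66
t35.00 lever3 pos [0.5671 0.1894 0.1164] yaw -103.0 ang 78.6 rad 0.0511 push 4.35 radial 0.91 fz 0.4 Mz 0.016 w 0.0179 gf 1.8
```

Emit:
jog_arm --deltas '[[[-0.59, 0.42, -0.12, -0.035, -0.0873]]]'

```text
time_s: 35.12
tcp_pos: [0.5714, 0.1883, 0.116]
eef_rot: [180.0, 0.1, -108.0]
contact_force: [-3.3, 2.2, 0.3]
gripper_width: 0.0183
gripper_force: 1.9
```

```bash
python3 -c "
from h import *
feel(3)"
```

```text
G 3.55 Feff 4.2
t35.12 lever3 pos [0.5714 0.1883 0.116 ] yaw -108.0 ang 73.6 rad 0.051 push 3.81 radial 1.22 fz 0.3 Mz 0.019 w 0.0183 gf 1.9
```

Emit:
jog_arm --deltas '[[[-0.59, 0.41, -0.15, -0.035, -0.0873]]]'

```text
time_s: 35.25
tcp_pos: [0.5756, 0.1869, 0.1157]
eef_rot: [180.0, 0.1, -113.0]
contact_force: [-3.0, 2.0, 0.5]
gripper_width: 0.0181
gripper_force: 1.8
```

```bash
python3 -c "
from h import *
feel(3)"
```

```text
G 3.59 Feff 2.56
t35.25 lever3 pos [0.5756 0.1869 0.1157] yaw -113.0 ang 68.7 rad 0.051 push 3.56 radial 0.77 fz 0.5 Mz -0.05 w 0.0181 gf 1.8
```

Emit:
jog_arm --deltas '[[[-0.59, 0.39, -0.19, -0.035, -0.0873]]]'

```text
time_s: 35.38
tcp_pos: [0.5796, 0.1851, 0.1154]
eef_rot: [180.0, 0.1, -118.0]
contact_force: [-2.0, 2.8, 2.3]
gripper_width: 0.0182
gripper_force: 2.2
```

```bash
python3 -c "
from h import *
feel(3)"
```

```text
G 4.28 Feff 2.45
t35.38 lever3 pos [0.5796 0.1851 0.1154] yaw -118.0 ang 63.8 rad 0.051 push 3.04 radial 1.58 fz 2.3 Mz -0.029 w 0.0182 gf 2.2
```

Emit:
jog_arm --deltas '[[[-0.59, 0.38, -0.22, -0.035, -0.0873]]]'

```text
time_s: 35.5
tcp_pos: [0.5833, 0.1831, 0.1151]
eef_rot: [180.0, 0.1, -123.0]
contact_force: [-4.8, 4.8, 2.7]
gripper_width: 0.0182
gripper_force: 3.0
```

```bash
python3 -c "
from h import *
feel(3)"
```

```text
G 5.85 Feff 6.23
t35.50 lever3 pos [0.5833 0.1831 0.1151] yaw -123.0 ang 59.0 rad 0.051 push 6.6 radial 1.67 fz 2.7 Mz -0.019 w 0.0182 gf 3.0
```

Emit:
jog_arm --deltas '[[[-0.59, 0.18, -0.12, -0.018, -0.044]]]'

```text
time_s: 35.62
tcp_pos: [0.585, 0.1819, 0.115]
eef_rot: [180.0, 0.1, -125.5]
contact_force: [-3.7, 4.9, 3.5]
gripper_width: 0.018
gripper_force: 3.3
```

```bash
python3 -c "
from h import *
feel(3)"
```

```text
G 6.31 Feff 4.94
t35.62 lever3 pos [0.585  0.1819 0.115 ] yaw -125.5 ang 56.6 rad 0.0509 push 5.73 radial 2.05 fz 3.5 Mz -0.04 w 0.018 gf 3.3
```

Emit:
jog_arm --deltas '[[[-0.59, 0.12, -0.08, -0.01, -0.03]]]'

```text
time_s: 35.75
tcp_pos: [0.5861, 0.1812, 0.1149]
eef_rot: [180.0, 0.1, -127.2]
contact_force: [-5.0, 4.6, 2.4]
gripper_width: 0.018
gripper_force: 3.5
```

```bash
python3 -c "
from h import *
feel(3)"
```

```text
G 6.94 Feff 6.0
t35.75 lever3 pos [0.5861 0.1812 0.1149] yaw -127.2 ang 55.2 rad 0.0509 push 6.71 radial 0.93 fz 2.4 Mz -0.036 w 0.018 gf 3.5
```

Emit:
jog_arm --deltas '[[[-0.3, 0, 0, 0, 0], [-0.3, 0, 0, 0, 0], [-0.3, 0, 0, 1.6, 0], [-0.3, 0, 0, 1.6, 0], [-0.3, 0, 0, 2, 0], [-0.3, -1, 4, 2, 0], [-0.3, -1, 4, 2, 0], [-0.3, -1, 4, 2, 0]]]'

```text
time_s: 36.75
tcp_pos: [0.5563, 0.3011, 0.2287]
eef_rot: [-180.0, 0.1, -127.1]
contact_force: [0.9, 0.0, -0.5]
gripper_width: 0.0306
gripper_force: 0.0
```

Emit:
jog_arm --deltas '[[[-0.3, -1, 4, 1, 0], [-0.3, -1, 4, 0, 0], [-0.3, -1, 4, 0, 0], [-0.3, -1, 4, 0, 0], [-0.3, 0, 0, 0, 0], [-0.3, 0, 0, 0, 0]]]'

```text
time_s: 37.5
tcp_pos: [0.5164, 0.4599, 0.2371]
eef_rot: [-180.0, 0.0, -127.1]
contact_force: [-0.5, -0.6, 0.3]
gripper_width: 0.0308
gripper_force: 0.0
```

```bash
python3 -c "
from h import *
s=r.get_state();print(s['time_s'],s['tcp_pos'],s['contact_force'],s['gripper_force'])
a=r.capture('top'); b=r.capture('scene')
cv2.imwrite('pics/end.png',np.hstack([cv2.resize(a[100:250,225:375],(400,400),interpolation=cv2.INTER_CUBIC),cv2.resize(b[185:335,265:415],(400,400),interpolation=cv2.INTER_CUBIC)]))"
```

```text
37.5 [0.51643391 0.45987446 0.23705565] [-0.48084606 -0.56037948  0.29706847] 0.0
```

View pics/end.png

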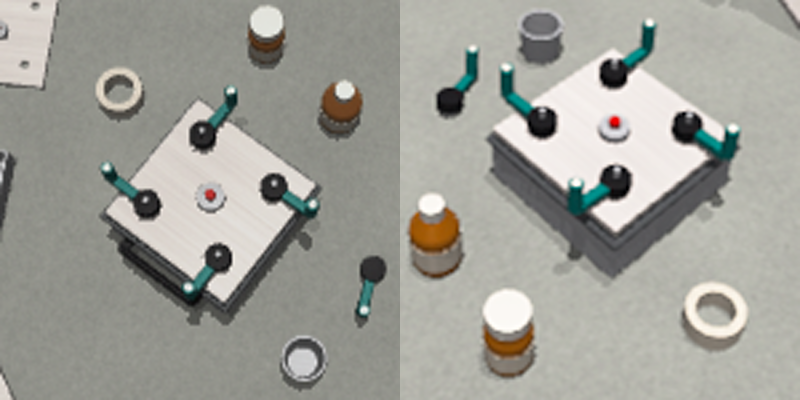

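The final picture shows the cover sitting level, the four levers turned symmetrically, the bystanders where they were, and the arm clear. I'm handing in the job.

```bash
python3 -c "
from plant import r
print(r.close_job())"
```

```text
the job is handed in; nothing more can be done
None
```

I tightened all four levers crosswise in two rounds, about 60° each and then by feel to roughly 7 N. The cover looks level, nothing else moved, and I let go and handed in at about 37.6 s; no verdict came back.

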